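# Pack the pH calibration caddy

### The arm

A 6-joint arm with a two-finger parallel gripper is mounted at the origin on the work surface. World frame = base frame: x ahead of the robot, y to its left, z up, the work surface at z = 0. Lengths are in mm, angles in degrees, forces in N, time in s.
With the tool pointing down it reaches from about 350 to 850 mm from the base axis. Payload 8.1 kg.
Tool frame: the origin (TCP) lies at the very end of the fingers, on their centre line; the grasp point (between the pads) lies 19 mm behind it; z points along the fingers, y is the direction in which the jaws open and shut (so a half turn about z gives the same grasp; the last joint's range is limited). The gripper opens to 85 mm and grips with 20 to 120 N. Pads are 22 mm wide; open, the fingers measure 114 mm over their backs; the gripper's body (76 mm by 85 mm) begins 54 mm behind the grasp point. The pads swing forward as they close: fully open they stand 13 mm farther back than shut.
Start: joints at [72.456, 7.471, 85.268, -0, 87.261, -4.893], TCP at [131.384, 585.443, 231.292] pointing down, gripper open.
Joint ranges: [-169.43, 169.43], [-51.17, 129.36], [1.28, 143.12], [-76.62, 256.62], [0, 156.53], [-152.29, 152.29]. Speed limits (degrees/s): [136.94, 136.94, 159.86, 180, 180, 180].

### API

Orientations are given as [roll, pitch, yaw] about the fixed x, y, z axes, in that order (R = Rz(yaw) Ry(pitch) Rx(roll)).
In Python, from bench import sensors, viewer, job gives the robot as it stands.
- The arm moves only by the shell command python3 -m pendant 'ROWS' [FORCE]. ROWS is JSON, one flat list of numbers, 5 for each row, row after row: the shift along the world's x, y, z in mm, then the turn about the world's z in rad, then the finger opening in mm, from 0 to 85.4. In form: [x, y, z, twist, hand, x, y, z, twist, hand, ...]. A call has 1 to 12 rows; each row shifts and turns the pose as measured when the row begins; what a row does not reach is not made up. A row lasts 1/12 s, in which the tool goes at most 41.7 mm and 7.16 degrees, less where a joint would pass 70% of its speed; a pose out of reach is approached as far as the arm can. A call with a gripper value outside its range is refused whole. The fingers move at their own pace and stop on an object; FORCE is the grip in N (left out, the last holds). Time passes only in rows, so rows that do not move let the fingers close. It gives the time, the measured TCP pose, the force and the opening at its end, in the units of the state.
- sensors.sense(): the state, without advancing time (a new reading comes with each control period).
- viewer.snapshot(name): name is "side" or "top" or "wrist"; returns a dict with "frame" (400x640x3 uint8, blue, green, red), "z_map" (400x640 float32, mm along the optical axis (not along the pixel's ray), 0 where there is no reading), "fx", "fy", "cx", "cy" (pixels), "view" (4x4, takes a point from world to camera coordinates). Camera axes: x right, y down, z forward; pixel columns grow to the right and rows downward; lengths in mm; the calibration is good to about 2 mm. A picture is of the moment at which its call begins.
- job.hand_in(): hands the job in, once; it reports no verdict.
The state is a dict: "time": time; "joint_pos": joint angles; "qd": joint speeds; "joint_efforts": joint torques, N m; "tool_pos": TCP position; "tcp_rot": TCP orientation; "ft_force": force on the tool from outside, world axes, zero at the start; "wrist_torque": the same for the moment, N m; "finger_gap": finger opening in mm.
Only numpy, scipy, OpenCV 4.12 (cv2) and the standard library are available. Lean on these libraries where they do the work, as an engineer would, in place of code of your own. Each camera call takes 0.05 s, during which the arm holds its last target.

### The job

Pack the pH meter's calibration caddy: stand each of the four white plastic bottles (red, yellow, blue and green cap) in the caddy's holder of the same colour as its cap, set down gently and upright, without dropping or knocking any of them over. The two brown glass bottles have similar caps but do not belong to the kit: leave them standing where they are.

Things in the scene. Friction and masses are not known exactly. Their poses are not given: they have to be found in the camera images.
- buf_red_mid (a point): Kit bottle with the red cap: opaque white plastic screw-cap bottle with a paper label banded in the cap colour, standing upright, loose, about 100 g (varies by a third). 92 mm tall in all: straight round body 50 mm in diameter up to 58 mm above its underside, then a shoulder, and the red cap 33 mm in diameter from 72 to 92 mm. The point is on its axis, half-way up (46 mm above its underside); z is its axis, upwards.
- buf_yellow_mid (a point): Kit bottle with the yellow cap: opaque white plastic screw-cap bottle with a paper label banded in the cap colour, standing upright, loose, about 100 g (varies by a third). 92 mm tall in all: straight round body 50 mm in diameter up to 58 mm above its underside, then a shoulder, and the yellow cap 33 mm in diameter from 72 to 92 mm. The point is on its axis, half-way up (46 mm above its underside); z is its axis, upwards.
- buf_blue_mid (a point): Kit bottle with the blue cap: opaque white plastic screw-cap bottle with a paper label banded in the cap colour, standing upright, loose, about 100 g (varies by a third). 92 mm tall in all: straight round body 50 mm in diameter up to 58 mm above its underside, then a shoulder, and the blue cap 33 mm in diameter from 72 to 92 mm. The point is on its axis, half-way up (46 mm above its underside); z is its axis, upwards.
- buf_green_mid (a point): Kit bottle with the green cap: opaque white plastic screw-cap bottle with a paper label banded in the cap colour, standing upright, loose, about 80 g (varies by a third). 92 mm tall in all: straight round body 44 mm in diameter up to 58 mm above its underside, then a shoulder, and the green cap 33 mm in diameter from 72 to 92 mm. The point is on its axis, half-way up (46 mm above its underside); z is its axis, upwards.
- cup_red_in (a point): The red holder of the caddy: a shallow round red cup, 70 mm inside diameter, 76 mm outside, its rim 15 mm above its inner floor. Fixed. The point is the centre of its inner floor (8 mm above the bench), z up. The four holders stand in a square, 84 mm between neighbours; which colour is in which corner varies. They stand in an open white tray 192 mm square, walls 26 mm high.
- cup_yellow_in (a point): The yellow holder of the caddy: a shallow round yellow cup, 70 mm inside diameter, 76 mm outside, its rim 15 mm above its inner floor. Fixed. The point is the centre of its inner floor (8 mm above the bench), z up. The four holders stand in a square, 84 mm between neighbours; which colour is in which corner varies. Their tray is left or right of the bottles.
- cup_blue_in (a point): The blue holder of the caddy: a shallow round blue cup, 70 mm inside diameter, 76 mm outside, its rim 15 mm above its inner floor. Fixed. The point is the centre of its inner floor (8 mm above the bench), z up. The four holders stand in a square, 84 mm between neighbours; which colour is in which corner varies. On the bottles' other side from the tray is a fixed blue tube rack, 105 mm high.
- cup_green_in (a point): The green holder of the caddy: a shallow round green cup, 70 mm inside diameter, 76 mm outside, its rim 15 mm above its inner floor. Fixed. The point is the centre of its inner floor (8 mm above the bench), z up. The four holders stand in a square, 84 mm between neighbours; which colour is in which corner varies. The tray has low grips at two ends, 27 mm high.
- amber_yellow_mid (a point): Look-alike with a yellow cap: brown (amber) glass bottle without a label, of the same outline as the kit bottles (body 50 mm in diameter, 92 mm tall), loose, about 130 g. Not part of the kit. The point is on its axis, half-way up (46 mm above its underside); z is its axis, upwards.
- amber_blue_mid (a point): Look-alike with a blue cap: brown (amber) glass bottle without a label, of the same outline as the kit bottles (body 50 mm in diameter, 92 mm tall), loose, about 130 g. Not part of the kit. The point is on its axis, half-way up (46 mm above its underside); z is its axis, upwards.
There are look-alikes about, which are no part of the job. Leave any purple look-alike of the part that bears buf_red_mid alone.

How it is judged (in metres and radians):
At the end, for the whole second after the job is handed in: Each of the four white bottles stands released and at rest on the floor of the holder of its cap's colour: its axis within 16 mm of the holder's centre, its mid-point 40 to 50 mm above the holder's inner floor, upright within 0.1 rad. Both amber bottles stand upright within 30 mm of where they were (horizontal distance between buf_red_mid and cup_red_in below 0.016 m and z of buf_red_mid in the frame of cup_red_in between 0.04 and 0.05 m and angle between each of buf_red_mid, buf_yellow_mid, buf_blue_mid, buf_green_mid, amber_yellow_mid, amber_blue_mid's own z axis and vertical below 0.1 rad and linear speed of each of buf_red, buf_yellow, buf_blue, buf_green below 0.02 m/s and horizontal distance between buf_yellow_mid and cup_yellow_in below 0.016 m and z of buf_yellow_mid in the frame of cup_yellow_in between 0.04 and 0.05 m and horizontal distance between buf_blue_mid and cup_blue_in below 0.016 m and z of buf_blue_mid in the frame of cup_blue_in between 0.04 and 0.05 m and horizontal distance between buf_green_mid and cup_green_in below 0.016 m and z of buf_green_mid in the frame of cup_green_in between 0.04 and 0.05 m and distance of each of amber_yellow_mid, amber_blue_mid from where it was at the start of the episode below 0.03 m); the robot touches nothing.
It fails at once if an amber bottle is moved more than 30 mm or tipped over (distance of any of amber_yellow_mid, amber_blue_mid from where it was at the start of the episode above 0.03 m or angle between any of amber_yellow_mid, amber_blue_mid's own z axis and vertical above 0.5 rad).
It fails at once if a kit bottle is dropped or thrown (untouched by the fingers and faster than 0.7 m/s, a fall of about 25 mm) ((linear speed of buf_red above 0.7 m/s and contact force between the fingers and buf_red below 0.05 N) or (linear speed of buf_yellow above 0.7 m/s and contact force between the fingers and buf_yellow below 0.05 N) or (linear speed of buf_blue above 0.7 m/s and contact force between the fingers and buf_blue below 0.05 N) or (linear speed of buf_green above 0.7 m/s and contact force between the fingers and buf_green below 0.05 N)).
It fails at once if a kit bottle is laid or knocked over (angle between any of buf_red_mid, buf_yellow_mid, buf_blue_mid, buf_green_mid's own z axis and vertical above 0.8 rad).
It also fails if it takes over 93 s, if anything falls off the work surface, if the arm or the gripper's body presses on something with over 40 N, if the wrist force passes 120 N, or if a joint passes its speed limit or range.

## Working session

There is one attempt and no reset: what is moved stays moved. The work goes in short steps, Python scripts to look and compute and a shell command to move; the robot and the scene stay as the last step left them, time stands still between calls to the robot, and variables do not carry over. Pictures are saved under pics/ and viewed, and the job is handed in when it is done.

```bash
mkdir -p pics; python3 - <<'E'
from bench import sensors, viewer
import cv2,numpy as np
print(sensors.sense())
for n in("top","side"):
    s=viewer.snapshot(n); cv2.imwrite(f"pics/{n}0.png",s["frame"]); np.savez(f"{n}0.npz",**s)
    print(n,s["fx"],s["fy"],s["cx"],s["cy"],s["view"].round(3).tolist())
E
```

```text
{'time': 0.0, 'joint_pos': array([ 7.24557829e+01,  7.51375041e+00,  8.53321530e+01, -1.79033696e-03,
        8.72615778e+01, -4.89447579e+00]), 'qd': array([ 0.05041101,  0.029553  ,  0.0370941 , -0.05902765, -0.00235176,
        0.1506563 ]), 'joint_efforts': array([ 2.48702614e-03, -5.69377434e+01, -5.00566506e+01, -4.65847836e-05,
        1.46564492e-02,  4.85863211e-06]), 'tool_pos': array([131.22542647, 584.88929247, 230.23105028]), 'tcp_rot': array([-1.79892758e+02, -7.38877713e-03,  1.67350339e+02]), 'ft_force': array([-0.14679804,  0.53037009,  0.89915183]), 'wrist_torque': array([-0.01920987,  0.02104504, -0.02481917]), 'finger_gap': 85.71026223950204}
top 508.53631889153286 508.53631889153286 316.9186192954323 204.13688812153342 [[0.012, -1.0, -0.014, 2.854], [-0.982, -0.01, -0.19, 542.453], [0.19, 0.016, -0.982, 1158.675], [0.0, 0.0, 0.0, 1.0]]
side 403.74157789052333 403.74157789052333 320.62226503310217 202.34336685002495 [[0.994, -0.112, 0.009, -508.418], [-0.061, -0.608, -0.792, 87.402], [0.094, 0.786, -0.611, 1120.799], [0.0, 0.0, 0.0, 1.0]]
```

View pics/top0.png

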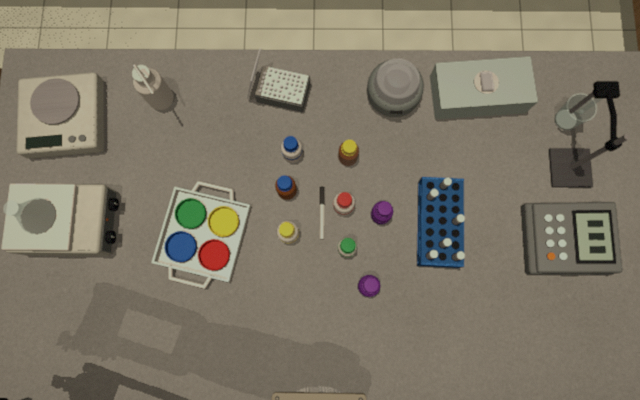

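View pics/side0.png

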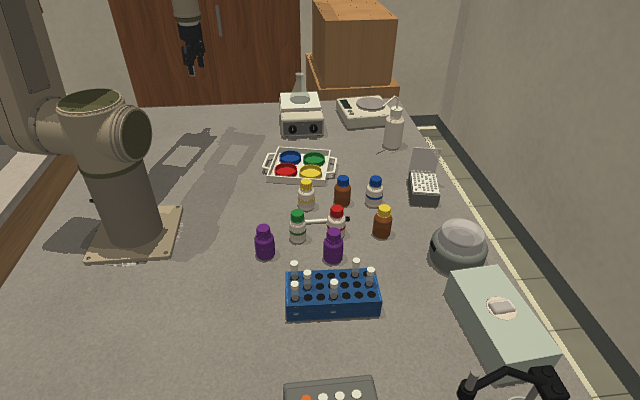

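The top view shows white-bottle caps at about red (344,200), green (347,244), yellow (287,230) and blue (291,144). The amber bottles are at (286,184) and (349,146), and the purple look-alikes at (383,212) and (369,286). The cups are green (191,213), yellow (224,222), blue (181,247) and red (214,255). A pen lies at (322,212).

```bash
cat > h.py <<'E'
import numpy as np,cv2
def load(n): return dict(np.load(n))
def ray(s,u,v,z):
    V=s["view"];R=V[:3,:3];t=V[:3,3];c=-R.T@t
    d=R.T@np.array([(u-s["cx"])/s["fx"],(v-s["cy"])/s["fy"],1.]);return c+d*(z-c[2])/d[2]
def pt(s,u,v):
    Z=float(s["z_map"][int(round(v)),int(round(u))]);V=s["view"]
    p=np.array([(u-s["cx"])/s["fx"]*Z,(v-s["cy"])/s["fy"]*Z,Z]);return V[:3,:3].T@(p-V[:3,3])
def cloud(s):
    Z=s["z_map"];v,u=np.mgrid[:Z.shape[0],:Z.shape[1]];V=s["view"]
    P=np.stack([(u-s["cx"])/s["fx"]*Z,(v-s["cy"])/s["fy"]*Z,Z],-1);P=(P-V[:3,3])@V[:3,:3];P[Z==0]=np.nan;return P
H={"red":[(0,8),(172,180)],"yellow":[(20,34)],"green":[(50,85)],"blue":[(100,118)],"purple":[(130,160)]}
def mask(s,c,smin=130,vmin=60):
    h=cv2.cvtColor(s["frame"],cv2.COLOR_BGR2HSV);m=0
    for a,b in H[c]: m=m|cv2.inRange(h,(a,smin,vmin),(b,255,255))
    return m
E
python3 - <<'E'
from h import *
s=load("top0.npz");P=cloud(s)
for c in H:
    n,l,st,ce=cv2.connectedComponentsWithStats(mask(s,c))
    for i in range(1,n):
        if st[i,4]<60: continue
        q=P[l==i]; hi=np.nanpercentile(q[:,2],90)
        top=q[q[:,2]>hi-6]
        print(c,st[i].tolist(),ce[i].round(1),"zhi%.0f"%hi,"n",len(top),"med",((np.nanmin(top,0)+np.nanmax(top,0))/2)[:2].round(1),"mean",np.nanmean(top,0).round(1),"ray92",ray(s,*ce[i],92)[:2].round(1),"ray23",ray(s,*ce[i],23)[:2].round(1))
E
```

```text
red [337, 192, 15, 16, 186] [344.2 199.7] zhi95 n 143 med [546.4 -52.9] mean [546.6 -53.9  92.7] ray92 [545.8 -54.4] ray23 [559.8 -57.1]
red [198, 239, 32, 32, 752] [213.5 254.6] zhi20 n 110 med [422.5 257.4] mean [426.3 249.6  21.5] ray92 [416.1 240.9] ray23 [422.3 256. ]
yellow [341, 140, 16, 16, 206] [348.6 147.5] zhi95 n 146 med [673.9 -64.3] mean [673.7 -64.9  92.9] ray92 [670.8 -64.5] ray23 [692.4 -67.8]
yellow [208, 206, 31, 31, 739] [223.  221.1] zhi21 n 112 med [504.1 238.4] mean [509.7 232.5  21.8] ray92 [492.9 223. ] ray23 [503.8 237. ]
yellow [279, 222, 15, 16, 181] [286.4 229.5] zhi95 n 149 med [476.4  78.2] mean [476.1  78.4  92.4] ray92 [475.1  77.2] ray23 [484.9  82.4]
green [176, 199, 30, 29, 663] [190.5 213.3] zhi17 n 167 med [523.3 319.9] mean [524.8 312.5  16.4] ray92 [510.4 298.8] ray23 [522.3 317.3]
green [341, 239, 14, 14, 106] [348.9 245.4] zhi95 n 96 med [440.2 -62.2] mean [440.5 -65.5  92.7] ray92 [440.2 -65.3] ray23 [447.9 -68.6]
blue [284, 137, 14, 15, 158] [290.1 143.6] zhi95 n 134 med [681.2  73.5] mean [681.2  73.9  92.2] ray92 [679.4  73.1] ray23 [701.4  78.1]
blue [278, 176, 14, 15, 167] [284.3 182.9] zhi95 n 132 med [585.1  85.1] mean [585.2  85.4  92.7] ray92 [584.1  84.5] ray23 [600.5  90.2]
blue [418, 177, 45, 90, 2532] [439.  222.4] zhi58 n 2158 med [ 505.  -284.7] mean [ 502.1 -281.8   55.3] ray92 [ 495.  -270.4] ray23 [ 506.  -286.1]
blue [166, 232, 30, 30, 702] [180.6 246.4] zhi19 n 108 med [441.1 339. ] mean [443.2 328.3  20.1] ray92 [433.7 316.8] ray23 [441.  336.5]
purple [372, 202, 21, 21, 236] [381.7 212.7] zhi93 n 76 med [ 525.3 -145.9] mean [ 527.3 -147.5   91.8] ray92 [ 516.1 -140.3] ray23 [ 528.3 -148.2]
purple [359, 276, 21, 20, 190] [367.9 286.1] zhi91 n 33 med [ 352.3 -112.5] mean [ 350.  -113.5   91.4] ray92 [ 349.8 -107.7] ray23 [ 352.  -113.6]
```

```bash
python3 -m pendant '[22,-33,0,0,85, 22,-33,0,0,85, 22,-33,0,0,85, 22,-33,0,0,85, 22,-33,0,0,85, 22,-33,0,0,85, 22,-33,0,0,85, 22,-33,0,0,85, 22,-33,0,0,85, 22,-33,0,0,85, 22,-33,0,0,85, 22,-33,0,0,85]' 40
```

```text
time: 1.1
tool_pos: [394.3, 172.9, 221.8]
tcp_rot: [-179.4, -0.3, 168.1]
ft_force: [0.4, 0.9, -0.1]
finger_gap: 85.2
```

```bash
python3 -m pendant '[20,-24,0,0,85, 20,-24,0,0,85, 20,-24,0,0,85, 20,-24,0,0,85, 0,0,-20,0,85, 0,0,-20,0,85, 0,0,-20,0,85, 0,0,0,0,85]'
python3 - <<'E'
from bench import viewer
import cv2
s=viewer.snapshot("wrist");cv2.imwrite("pics/w1.png",s["frame"])
E
```

```text
time: 1.77
tool_pos: [480.3, 61.1, 158.9]
tcp_rot: [-179.3, -0.2, 167.4]
ft_force: [-0.9, 0.5, -1.4]
finger_gap: 85.0
```

View pics/w1.png

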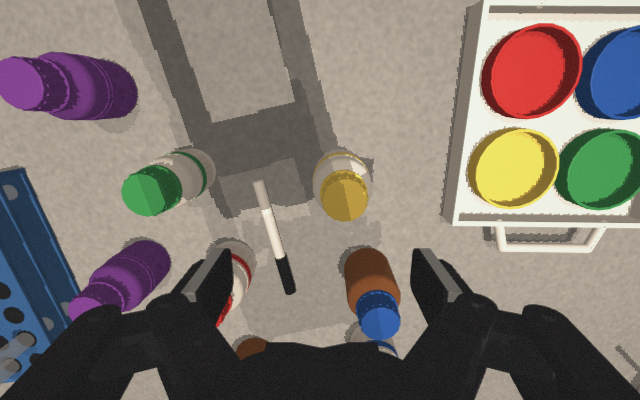

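The wrist view shows the yellow kit bottle at (344,200) just ahead of the jaws, and the holders at upper right. I'll check the positions again from this view.

```bash
cat > w.py <<'E'
from h import *
from bench import viewer,sensors
import sys
s=viewer.snapshot(sys.argv[1] if len(sys.argv)>1 else "wrist")
P=cloud(s);st0=sensors.sense();print("t%.2f"%st0["time"],st0["tool_pos"].round(1),st0["tcp_rot"].round(1),st0["ft_force"].round(1),round(st0["finger_gap"],1))
for c in H:
    n,l,st,ce=cv2.connectedComponentsWithStats(mask(s,c))
    for i in range(1,n):
        if st[i,4]<100: continue
        q=P[l==i];hi=np.nanpercentile(q[:,2],90)
        k=q[q[:,2]>hi-5]
        print(c,st[i].tolist(),"zhi%.0f"%hi,"topmid",((np.nanpercentile(k,1,0)+np.nanpercentile(k,99,0))/2)[:2].round(1),"n",len(k),"ray92",ray(s,*ce[i],92)[:2].round(1),"ray15",ray(s,*ce[i],15)[:2].round(1))
E
python3 w.py
```

```text
t1.87 [482.1  61.6 162.8] [-1.794e+02  1.000e-01  1.675e+02] [-0.2  0.9  0.5] 85.1
red [480, 23, 101, 95, 7392] zhi23 topmid [423.5 256.9] n 1629 ray92 [419.1 211.5] ray15 [422.3 259.7]
red [231, 252, 20, 31, 133] zhi39 topmid [512.9  -9.6] n 99 ray92 [512.4  -9.8] ray15 [549.4 -41.8]
red [215, 294, 17, 31, 143] zhi186 topmid [483.   17.5] n 17 ray92 [550.1 -36.5] ray15 [600.7 -78.2]
yellow [467, 127, 91, 81, 5692] zhi23 topmid [504.7 237.8] n 1241 ray92 [479.8 197.2] ray15 [505.  240.3]
yellow [320, 169, 48, 51, 1903] zhi93 topmid [477.   77.9] n 1570 ray92 [474.  78.] ray15 [497.1  77.9]
green [553, 129, 87, 79, 4614] zhi23 topmid [523.7 317.5] n 821 ray92 [493.9 256.4] ray15 [524.2 320.9]
green [123, 164, 59, 50, 1823] zhi93 topmid [442.4 -62.5] n 1481 ray92 [441.4 -58.9] ray15 [ 452.7 -108.7]
blue [574, 24, 66, 95, 4889] zhi23 topmid [442.6 323.5] n 978 ray92 [433.5 261.7] ray15 [441.9 328.2]
blue [0, 168, 80, 212, 7257] zhi55 topmid [ 537.3 -267.2] n 2556 ray92 [ 483.7 -176.6] ray15 [ 510.3 -269. ]
blue [355, 288, 44, 62, 1779] zhi93 topmid [586.3  85.1] n 1144 ray92 [581.   84.8] ray15 [642.8  87.2]
purple [0, 52, 118, 67, 4067] zhi93 topmid [ 354.1 -114.1] n 1852 ray92 [358.8 -94.5] ray15 [ 340.2 -157.2]
purple [115, 84, 22, 22, 110] zhi32 topmid [364.4 -92.5] n 44 ray92 [374.8 -50.2] ray15 [361.8 -96.8]
purple [90, 252, 67, 58, 1355] zhi74 topmid [ 525.7 -140.5] n 201 ray92 [ 506.6 -106.2] ray15 [ 541.4 -173.1]
purple [70, 292, 35, 26, 479] zhi93 topmid [ 521.1 -147.2] n 470 ray92 [ 520.4 -147.7] ray15 [ 560.3 -229.7]
```

```bash
python3 -m pendant '[-3,10,0,0,85, -2,6,0,0,85, 0,0,0,0,85, 0,0,-20,0,85, 0,0,-20,0,85, 0,0,-15,0,85, 0,0,0,0,85, 0,0,0,0,85]'
```

```text
time: 2.53
tool_pos: [482.1, 83.7, 117.8]
tcp_rot: [-179.7, 1.0, 167.8]
ft_force: [-0.4, -0.6, 1.0]
finger_gap: 85.0
```

```bash
python3 -m pendant '[-2,-2,0,0,85, -2,-2,0,0,85, -1,-2,0,0,85, 0,0,0,0,85]'; python3 -m pendant '[0,0,0,0,85, 0,0,0,0,85]'
```

```text
time: 2.87
tool_pos: [478.8, 78.0, 122.4]
tcp_rot: [-179.7, 1.3, 167.9]
ft_force: [0.5, 0.0, -0.0]
finger_gap: 85.4
time: 3.03
tool_pos: [479.6, 77.7, 123.9]
tcp_rot: [-179.8, 1.5, 167.9]
ft_force: [0.5, -0.7, -0.9]
finger_gap: 85.0
```

```bash
python3 -m pendant '[-1,0,-20,0,85, -1,0,-20,0,85, 0,0,-14,0,85, 0,0,-4,0,85]'
```

```text
time: 3.37
tool_pos: [480.9, 77.6, 68.0]
tcp_rot: [-179.9, 1.9, 167.8]
ft_force: [-1.1, -0.8, -0.3]
finger_gap: 85.2
```

```bash
python3 -m pendant '[-3,0,0,0,60, -2,0,0,0,45, -1,0,-1,0,25, 0,0,-1,0,25, 0,0,-1,0,25, 0,0,-1,0,25]' 40; python3 w.py side | head -1
```

```text
time: 3.87
tool_pos: [475.5, 77.7, 66.8]
tcp_rot: [-179.9, 2.1, 167.8]
ft_force: [-3.7, 0.1, 7.6]
finger_gap: 31.6
t3.92 [475.4  77.7  66.8] [-179.9    2.   167.8] [-3.6  0.4  7.1] 31.8
```

```bash
python3 -m pendant '[0,0,8,0,25, 0,0,15,0,25, 0,0,20,0,25, 0,0,20,0,25, 0,0,20,0,25, 0,0,20,0,25, 4,10,10,0,25, 5,20,0,0,25, 6,25,0,0,25, 6,25,0,0,25, 6,25,0,0,25, 3,25,0,0,25]'
python3 - <<'E'
from bench import viewer
import cv2
s=viewer.snapshot("side");cv2.imwrite("pics/s1.png",s["frame"])
E
```

```text
time: 4.92
tool_pos: [508.0, 208.5, 196.2]
tcp_rot: [179.9, 2.7, 167.4]
ft_force: [0.5, -1.1, -0.7]
finger_gap: 31.7
```

View pics/s1.png

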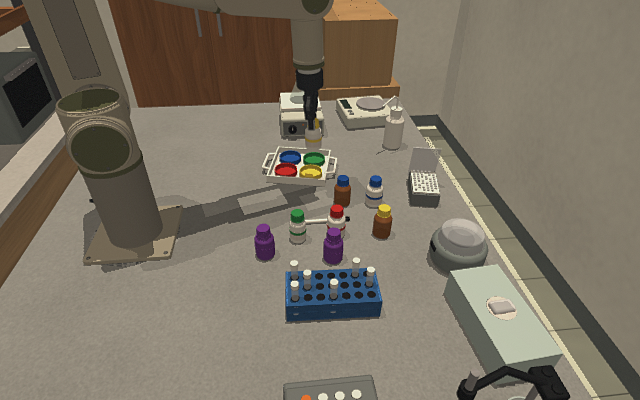

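The side view shows the yellow bottle hanging upright in the jaws at (312,130), over the tray.

```bash
python3 -m pendant '[-2,14,0,0,25, -2,10,0,0,25, -1,2,-10,0,25, -1,0,-20,0,25, -1,0,-20,0,25, -1,0,-10,0,25, 0,0,0,0,25]'; python3 w.py | grep yellow
```

```text
time: 5.55
tool_pos: [500.4, 241.8, 136.8]
tcp_rot: [179.6, 2.9, 167.7]
ft_force: [-1.0, -0.8, -0.8]
finger_gap: 31.8
yellow [275, 145, 86, 70, 3240] zhi25 topmid [494.2 238.4] n 917 ray92 [471.6 244.6] ray15 [492.4 239.2]
yellow [285, 228, 73, 87, 5242] zhi164 topmid [501.9 241.1] n 3884 ray92 [542. 233.] ray15 [592.3 222.7]
```

```bash
python3 -m pendant '[2,-2,-10,0,25, 1,-2,-20,0,25, 0,0,-12,0,25, 0,0,-6,0,25, 0,0,0,0,25]'
```

```text
time: 6.02
tool_pos: [506.9, 236.7, 90.9]
tcp_rot: [179.4, 3.3, 167.6]
ft_force: [-0.2, -0.5, -2.5]
finger_gap: 31.9
```

```bash
python3 -m pendant '[-2,0,-5,0,25, -1,1,-5,0,25, -1,0,-4,0,25, -1,0,-3,0,25]'
```

```text
time: 6.35
tool_pos: [503.4, 238.4, 75.1]
tcp_rot: [179.3, 3.5, 167.6]
ft_force: [2.0, 0.8, 16.5]
finger_gap: 32.0
```

Contact with the floor (16 N, z as predicted). Releasing and retreating.

```bash
python3 -m pendant '[0,0,0,0,38, 0,0,0,0,50, 0,0,0,0,60, 0,0,0,0,60, 0,0,10,0,60, 0,0,20,0,60, 0,0,25,0,60, 0,0,25,0,60, 0,0,20,0,60]'; python3 w.py top | grep -E "t|yellow|blue"
```

```text
time: 7.1
tool_pos: [499.2, 237.2, 176.2]
tcp_rot: [179.6, 3.0, 167.6]
ft_force: [-0.6, 0.1, 0.5]
finger_gap: 60.3
t7.15 [501.5 238.1 181.3] [179.4   3.4 167.6] [ 2.5 -0.1  4.1] 60.3
red [337, 192, 15, 16, 186] zhi94 topmid [546.7 -52.9] n 142 ray92 [545.8 -54.4] ray15 [561.4 -57.4]
yellow [341, 140, 16, 16, 206] zhi94 topmid [674.4 -64.3] n 132 ray92 [670.8 -64.5] ray15 [694.8 -68.1]
yellow [218, 211, 21, 26, 204] zhi24 topmid [497.4 216.6] n 53 ray92 [481.  205.7] ray15 [492.3 220.2]
blue [284, 137, 14, 15, 159] zhi95 topmid [681.2  73.5] n 117 ray92 [679.1  72.9] ray15 [703.7  78.5]
blue [278, 176, 14, 15, 170] zhi95 topmid [585.8  85.5] n 125 ray92 [584.   84.6] ray15 [602.3  90.9]
blue [418, 177, 45, 90, 2547] zhi58 topmid [ 503.9 -284.4] n 1969 ray92 [ 494.8 -270.2] ray15 [ 507.  -287.6]
blue [166, 232, 29, 30, 674] zhi15 topmid [441.1 339.1] n 183 ray92 [433.4 318.1] ray15 [441.5 340.1]
purple [372, 202, 21, 22, 234] zhi92 topmid [ 526.5 -145.1] n 69 ray92 [ 515.4 -140.3] ray15 [ 529.1 -149. ]
purple [359, 276, 21, 20, 170] zhi90 topmid [ 351.8 -112.4] n 23 ray92 [ 349.7 -106.9] ray15 [ 352.2 -113.4]
```

```bash
python3 -m pendant '[22,-20,0,0,80, 22,-20,0,0,80, 22,-20,0,0,80, 22,-20,0,0,80, 22,-20,0,0,80, 22,-20,0,0,80, 22,-20,0,0,80, 14,-12,-4,0,80, 0,0,-10,0,80]'; python3 w.py | grep -E "t|blue"; python3 w.py side >/dev/null;python3 - <<'E'
from bench import viewer
import cv2
s=viewer.snapshot("top");cv2.imwrite("pics/t2.png",s["frame"])
E
```

```text
time: 7.9
tool_pos: [681.3, 80.7, 184.8]
tcp_rot: [178.8, 4.5, 167.9]
ft_force: [0.6, 0.3, 0.6]
finger_gap: 80.2
t7.95 [679.1  81.6 181.4] [178.9   4.3 167.9] [-0.3 -0.7 -2.3] 79.9
red [54, 20, 72, 58, 3193] zhi93 topmid [549.2 -54.3] n 2244 ray92 [550.6 -48.4] ray15 [534.5 -96.5]
red [134, 23, 28, 63, 260] zhi38 topmid [552.1 -40.7] n 184 ray92 [563.6  -8.9] ray15 [551.9 -43.7]
yellow [124, 190, 53, 46, 1838] zhi93 topmid [674.9 -64.8] n 1231 ray92 [671.7 -58.5] ray15 [ 696.2 -110. ]
blue [273, 36, 50, 54, 2024] zhi94 topmid [587.9  85.7] n 1911 ray92 [588.   86.1] ray15 [584.5  83. ]
blue [290, 166, 42, 46, 1524] zhi93 topmid [682.6  73.6] n 1224 ray92 [679.1  74.4] ray15 [706.2  67.5]
purple [0, 20, 52, 65, 1423] zhi64 topmid [ 534.9 -134.5] n 674 ray92 [544. -97.] ray15 [ 525.8 -161.4]
```

View pics/t2.png

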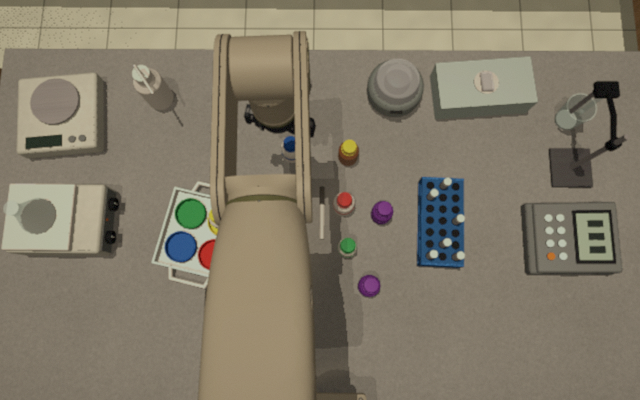

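The top view shows the arm over the blue bottle at (291,144), with everything else undisturbed. I'll fix x and y and then descend.

```bash
python3 -m pendant '[0,-5,-20,0,80, 0,-3,-30,0,80, 0,0,-25,0,80, 0,0,-15,0,80]'
```

```text
time: 8.38
tool_pos: [678.2, 81.1, 98.2]
tcp_rot: [178.6, 4.8, 168.3]
ft_force: [-1.2, -0.7, 0.2]
finger_gap: 80.1
```

```bash
python3 -m pendant '[2,-4,-5,0,80, 2,-4,-12,0,80, 1,-2,-12,0,80]'
```

```text
time: 8.63
tool_pos: [680.9, 74.5, 67.9]
tcp_rot: [178.6, 4.7, 168.6]
ft_force: [-0.4, -0.2, -0.6]
finger_gap: 79.8
```

```bash
python3 -m pendant '[1,-1,0,0,55, 0,0,-1,0,40, 0,0,-1,0,25, 0,0,-1,0,25, 0,0,-1,0,25]' 40
```

```text
time: 9.05
tool_pos: [682.6, 73.4, 64.4]
tcp_rot: [178.6, 4.7, 168.6]
ft_force: [-1.6, -0.8, 5.2]
finger_gap: 31.9
```

```bash
python3 -m pendant '[0,0,10,0,25, 0,0,25,0,25, 0,0,35,0,25, 0,0,35,0,25, -10,11,20,0,25, -20,22,5,0,25, -25,27,0,0,25, -25,27,0,0,25, -25,27,0,0,25, -25,27,0,0,25, -25,27,0,0,25, -25,27,0,0,25]'
```

```text
time: 10.05
tool_pos: [499.0, 268.5, 213.0]
tcp_rot: [178.2, 5.4, 167.9]
ft_force: [0.2, 0.7, -0.1]
finger_gap: 31.7
```

```bash
python3 w.py top| grep -E "^t|yellow|blue"
```

```text
t10.10 [494.7 273.7 213.2] [178.1   5.2 168. ] [-1.1  5.8 -0.8] 31.9
yellow [341, 140, 17, 16, 208] zhi95 topmid [674.1 -64.7] n 134 ray92 [670.8 -64.7] ray15 [694.8 -68.3]
yellow [208, 206, 31, 31, 314] zhi24 topmid [503.7 237.8] n 82 ray92 [484.  216.1] ray15 [495.5 231.2]
yellow [210, 208, 16, 15, 189] zhi103 topmid [506.9 237.9] n 126 ray92 [506.8 237.2] ray15 [519.8 253.8]
blue [278, 176, 14, 15, 163] zhi95 topmid [585.4  85.4] n 123 ray92 [584.2  84.4] ray15 [602.4  90.8]
blue [418, 177, 45, 90, 2546] zhi58 topmid [ 503.8 -284.3] n 1949 ray92 [ 495.  -270.1] ray15 [ 507.2 -287.6]
```

```bash
python3 -m pendant '[-22,26,0,0,25, -20,24,0,0,25, -8,10,-5,0,25, 0,2,-30,0,25, 0,0,-30,0,25, 0,0,-10,0,25]'; python3 w.py | grep -E "^t|blue|red"
```

```text
time: 10.6
tool_pos: [443.0, 343.9, 148.8]
tcp_rot: [177.3, 5.9, 168.4]
ft_force: [-0.7, -0.7, -2.8]
finger_gap: 31.6
t10.65 [442.6 343.4 148.1] [177.3   5.8 168.4] [-0.9 -0.5 -2.3] 32.1
red [171, 127, 89, 85, 5856] zhi23 topmid [422.8 258.1] n 1156 ray92 [403.2 284.5] ray15 [422.1 256.5]
blue [268, 129, 83, 73, 3604] zhi23 topmid [433.4 339.1] n 630 ray92 [409.9 343.1] ray15 [431.5 338.5]
blue [283, 187, 76, 24, 275] zhi123 topmid [427.7 346.8] n 226 ray92 [434.9 346.8] ray15 [466.6 343.7]
blue [285, 230, 74, 88, 5353] zhi178 topmid [443.  342.5] n 3870 ray92 [499.9 335. ] ray15 [557.6 327.2]
```

```bash
python3 -m pendant '[-1,-3,-25,0,25, 0,-3,-25,0,25, 0,-1,-10,0,25, 0,0,-5,0,25]'
```

```text
time: 10.98
tool_pos: [445.5, 337.2, 88.4]
tcp_rot: [177.0, 6.2, 168.2]
ft_force: [-0.4, 0.3, -1.6]
finger_gap: 31.6
```

```bash
python3 -m pendant '[-2,0,-5,0,25, -1,0,-5,0,25, -1,0,-4,0,25, -1,0,-3,0,25]'
```

```text
time: 11.32
tool_pos: [443.2, 338.1, 74.9]
tcp_rot: [176.8, 6.4, 168.1]
ft_force: [-0.1, -0.0, -0.6]
finger_gap: 31.9
```

```bash
python3 -m pendant '[-1,0,-3,0,25, -1,0,-2,0,25]'
```

```text
time: 11.48
tool_pos: [443.5, 338.9, 72.9]
tcp_rot: [176.7, 6.6, 168.1]
ft_force: [-0.8, -6.8, 15.4]
finger_gap: 31.8
```

```bash
python3 -m pendant '[0,0,0,0,38, 0,0,0,0,50, 0,0,0,0,60, 0,0,10,0,60, 0,0,25,0,60, 0,0,30,0,60, 0,0,35,0,60]'; python3 - <<'E'
from bench import sensors
s=sensors.sense();print(s["joint_pos"].round(2),s["tcp_rot"].round(2))
E
python3 w.py | grep blue
```

```text
time: 12.07
tool_pos: [438.8, 336.5, 170.2]
tcp_rot: [177.2, 6.1, 168.2]
ft_force: [-0.0, 0.4, -0.0]
finger_gap: 60.0
[ 33.75  -3.6  103.31  -2.48  74.02 -44.07] [177.2    6.11 168.22]
blue [279, 128, 77, 68, 1885] zhi24 topmid [433.3 339. ] n 544 ray92 [407.2 340.2] ray15 [427.3 337.7]
blue [301, 176, 46, 51, 1861] zhi101 topmid [446.6 340.8] n 1449 ray92 [446.2 340.7] ray15 [480.5 338.3]
```

Blue stands 5.6 mm off its holder centre, cap top at 101 mm as expected. The tool has picked up 6° of tilt as rows accumulate, so I'll turn the hand half a turn in transit. The same drift should then cancel it.

```bash
python3 -m pendant '[8,-20,10,-0.12,70, 8,-25,5,-0.12,70, 8,-25,0,-0.12,70, 8,-25,0,-0.12,70, 8,-25,0,-0.12,70, 8,-25,0,-0.12,70, 8,-25,0,-0.12,70, 8,-25,0,-0.12,70, 8,-25,0,-0.12,70, 8,-25,0,-0.12,70, 8,-25,0,-0.12,70, 8,-25,0,-0.12,70]'
```

```text
time: 13.12
tool_pos: [544.8, 39.3, 215.7]
tcp_rot: [175.1, 7.0, 82.7]
ft_force: [0.2, 0.1, 0.4]
finger_gap: 69.9
```

```bash
python3 -m pendant '[0,-10,-3,-0.12,80, 0,-10,-3,-0.12,80, 0,-10,-3,-0.12,80, 0,-10,-3,-0.12,80, 0,-10,-3,-0.12,80, 0,-10,-3,-0.12,80, 0,-10,-3,-0.12,80, 0,-10,-3,-0.12,80, 0,-8,-3,-0.12,80, 0,-5,-3,-0.12,80, 0,0,-3,-0.12,80, 0,0,-3,-0.12,80]'; python3 w.py top | grep -vE "purple"
```

```text
time: 14.12
tool_pos: [549.2, -63.7, 188.8]
tcp_rot: [174.6, 6.6, -3.4]
ft_force: [0.7, 0.8, 0.1]
finger_gap: 79.9
t14.17 [549.  -64.  188.2] [174.6   6.6  -3.9] [-0.4 -0.2 -1.6] 80.3
red [337, 192, 15, 16, 183] zhi95 topmid [546.5 -53.2] n 127 ray92 [545.7 -54.4] ray15 [561.3 -57.4]
red [198, 240, 32, 31, 753] zhi20 topmid [421.6 257.5] n 104 ray92 [416.1 240.9] ray15 [423.1 257.7]
yellow [208, 206, 31, 31, 309] zhi24 topmid [504.2 231.9] n 76 ray92 [483.9 215.2] ray15 [495.4 230.3]
yellow [209, 208, 17, 15, 195] zhi102 topmid [506.9 239.2] n 148 ray92 [507.  237.8] ray15 [520.  254.4]
green [176, 199, 30, 29, 664] zhi16 topmid [523.3 318.8] n 137 ray92 [510.3 298.7] ray15 [523.6 319.4]
blue [418, 177, 45, 90, 2529] zhi58 topmid [ 504.1 -284.5] n 1954 ray92 [ 495.2 -270.5] ray15 [ 507.4 -287.9]
blue [166, 232, 30, 30, 250] zhi23 topmid [441.  327.3] n 62 ray92 [423.6 307.1] ray15 [431.  328.3]
blue [163, 234, 17, 15, 174] zhi102 topmid [446.3 341.1] n 129 ray92 [446.7 340.9] ray15 [455.7 364.4]
```

```bash
python3 -m pendant '[0,0,0,-0.12,80, 0,0,0,0,80, 0,0,0,0,80, 0,0,0,0,80, 0,0,0,0,80, 0,0,0,0,80, 0,0,0,0,80, 0,0,0,0,80, 0,0,0,0,80, 0,0,0,0,80, 0,0,0,0,80, 0,0,0,0,80]'
```

```text
time: 15.17
tool_pos: [549.8, -63.2, 190.7]
tcp_rot: [174.6, 6.5, -8.9]
ft_force: [0.1, -0.2, 0.8]
finger_gap: 80.1
```

```bash
python3 -m pendant '[0,0,20,0,80, 0,0,20,0,80, 0,0,20,0,80, 0,0,20,0,80, 0,0,20,0,80, 0,0,20,0,80]' | grep -E "pos|rot"; python3 -m pendant '[0,0,-20,0,80, 0,0,-20,0,80, 0,0,-20,0,80, 0,0,-20,0,80, 0,0,-20,0,80, 0,0,-20,0,80]'| grep -E "pos|rot"
python3 -m pendant '[0,10,0,0,80, 0,5,0,0,80, 0,0,0,0,80]'| grep -E "pos|rot"
```

```text
tool_pos: [545.3, -62.6, 307.9]
tcp_rot: [174.6, 7.3, -8.9]
tool_pos: [551.9, -63.8, 199.0]
tcp_rot: [174.6, 5.8, -8.9]
tool_pos: [548.9, -47.3, 194.4]
tcp_rot: [174.6, 6.3, -9.0]
```

```bash
python3 -m pendant '[-2,-5,-25,0,80, -2,-3,-25,0,80, -1,0,-25,0,80, 0,0,-15,0,80]'
```

```text
time: 16.75
tool_pos: [551.4, -54.5, 114.4]
tcp_rot: [174.6, 5.2, -8.8]
ft_force: [-0.4, -0.0, 0.2]
finger_gap: 80.1
```

```bash
python3 -m pendant '[-4,0,-15,0,80, -4,0,-15,0,80, -3,0,-12,0,80, -2,0,-5,0,80]'
```

```text
time: 17.08
tool_pos: [541.4, -53.9, 69.4]
tcp_rot: [174.6, 4.8, -8.7]
ft_force: [0.2, -0.4, -0.8]
finger_gap: 79.9
```

```bash
python3 -m pendant '[2,0,-1,0,55, 1,0,-1,0,40, 0,0,-1,0,25, 0,0,-1,0,25, 0,0,-1,0,25]' 40
```

```text
time: 17.5
tool_pos: [548.1, -53.5, 68.8]
tcp_rot: [174.7, 4.4, -8.6]
ft_force: [-1.5, 2.5, 4.5]
finger_gap: 32.0
```

```bash
python3 w.py side | head -1;python3 - <<'E'
from bench import viewer
import cv2
s=viewer.snapshot("side");cv2.imwrite("pics/s3.png",cv2.resize(s["frame"][100:300,200:460],None,fx=3,fy=3))
E
```

```text
t17.55 [548.1 -53.6  68.7] [174.7   4.4  -8.6] [-1.   2.4  6. ] 31.8
```

View pics/s3.png

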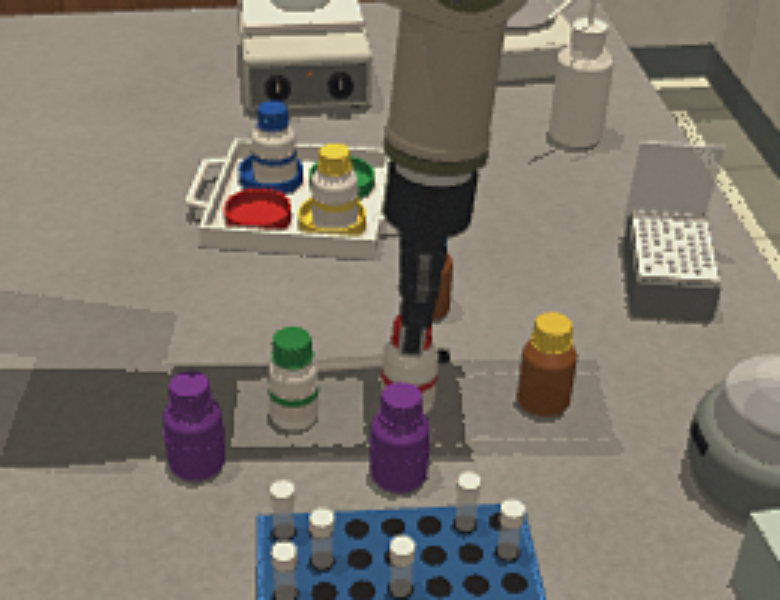

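The side view shows red gripped at about (400,340) in the crop. Blue and yellow stand upright in the caddy, and the ambers are untouched.

```bash
python3 -m pendant '[0,0,10,0,25, 0,0,25,0,25, 0,0,35,0,25, 0,0,35,0,25, -4,10,20,0,25, -8,20,5,0,25, -12,30,0,0,25, -12,30,0,0,25, -12,30,0,0,25, -12,30,0,0,25, -12,30,0,0,25, -12,30,0,0,25]'
```

```text
time: 18.6
tool_pos: [461.5, 156.4, 215.3]
tcp_rot: [174.6, 3.8, -9.3]
ft_force: [0.7, 0.7, -0.8]
finger_gap: 32.0
```

```bash
python3 -m pendant '[-10,28,0,0,25, -10,28,0,0,25, -7,20,0,0,25, -2,10,-15,0,25, 0,0,-25,0,25, 0,0,-20,0,25]'; python3 w.py | grep -E "^t|red"; python3 - <<'E'
from bench import viewer
import cv2
s=viewer.snapshot("wrist");cv2.imwrite("pics/w4.png",s["frame"])
E
```

```text
time: 19.1
tool_pos: [431.4, 254.3, 165.3]
tcp_rot: [175.2, 3.0, -8.8]
ft_force: [-0.7, -0.1, -1.8]
finger_gap: 32.1
t19.15 [429.6 253.4 161.2] [175.    3.3  -8.9] [-1.4 -0.1 -5.2] 31.9
red [268, 143, 87, 66, 2375] zhi132 topmid [453.4 252.4] n 325 ray92 [458.2 258.2] ray15 [437.8 260. ]
red [285, 220, 73, 87, 5182] zhi191 topmid [434.5 255.1] n 3839 ray92 [378.1 255.9] ray15 [328.6 256.8]
```

View pics/w4.png

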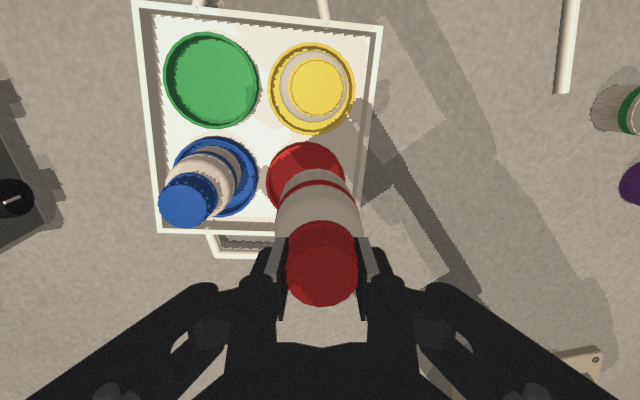

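The wrist view shows the red bottle hanging over the red holder (305,180), slightly tilted. The green holder is at (212,80), and blue and yellow are well seated.

```bash
python3 -m pendant '[-3,4,-20,0,25, -2,3,-25,0,25, -2,1,-15,0,25, -1,0,-5,0,25]'
```

```text
time: 19.53
tool_pos: [425.1, 261.2, 103.5]
tcp_rot: [175.2, 2.9, -9.0]
ft_force: [-0.6, -0.2, -0.8]
finger_gap: 32.3
```

```bash
python3 -m pendant '[0,0,-10,0,25, -1,0,-5,0,25, -1,0,-4,0,25, -1,0,-3,0,25]'
```

```text
time: 19.87
tool_pos: [424.5, 261.1, 84.2]
tcp_rot: [175.3, 2.7, -9.1]
ft_force: [-0.4, 0.6, -1.4]
finger_gap: 31.6
```

```bash
python3 -m pendant '[-1,0,-4,0,25, 0,0,-3,0,25, 0,0,-2,0,25]'
```

```text
time: 20.12
tool_pos: [425.0, 261.4, 76.6]
tcp_rot: [175.3, 2.5, -9.1]
ft_force: [1.0, -4.1, 15.9]
finger_gap: 31.8
```

```bash
python3 -m pendant '[0,0,0,0,36, 0,0,0,0,45, 0,0,0,0,60, 0,0,10,0,60, 0,0,25,0,60, 0,0,30,0,60, 0,0,35,0,60, 0,0,5,0,60]'; python3 w.py | grep -E "red|green"
```

```text
time: 20.78
tool_pos: [422.4, 260.1, 185.8]
tcp_rot: [175.2, 2.8, -9.1]
ft_force: [1.1, 0.9, 1.0]
finger_gap: 59.8
red [273, 131, 74, 78, 3032] zhi101 topmid [430.3 260. ] n 1378 ray92 [440.2 257. ] ray15 [418.8 256.5]
green [180, 29, 58, 54, 386] zhi24 topmid [542.2 328.7] n 190 ray92 [537.8 317.8] ray15 [548.8 337.3]
green [239, 35, 27, 80, 229] zhi25 topmid [520.6 296.9] n 218 ray92 [516.1 283.5] ray15 [519.9 291.7]
green [602, 79, 20, 43, 154] zhi37 topmid [443.7 -46.2] n 135 ray92 [456.1  15.8] ray15 [440.  -64.5]
```

```bash
python3 -m pendant '[2,-20,0,0,80, 2,-32,0,0,80, 2,-32,0,0,80, 2,-32,0,0,80, 2,-32,0,0,80, 2,-32,0,0,80, 2,-32,0,0,80, 2,-32,0,0,80, 2,-32,0,0,80, 2,-32,0,0,80, 0,-10,0,0,80, 0,0,0,0,80]'; python3 w.py top| grep -E "^t|red|green|yellow|blue"; python3 w.py | grep -E "green"
```

```text
time: 21.83
tool_pos: [438.3, -69.4, 184.1]
tcp_rot: [175.3, 2.8, -8.7]
ft_force: [0.5, 0.9, -0.0]
finger_gap: 80.4
t21.88 [438.3 -68.5 184. ] [175.3   2.8  -8.7] [-1.  -0.2 -0. ] 79.9
red [199, 240, 31, 31, 328] zhi24 topmid [421.5 253.5] n 78 ray92 [407.2 232. ] ray15 [413.5 248.2]
red [197, 242, 18, 15, 201] zhi102 topmid [428.1 260.3] n 137 ray92 [428.4 258.9] ray15 [436.2 276.9]
yellow [341, 140, 16, 16, 207] zhi94 topmid [673.6 -64.3] n 136 ray92 [670.8 -64.6] ray15 [694.8 -68.2]
yellow [208, 206, 31, 31, 309] zhi24 topmid [504.2 238.2] n 80 ray92 [484.  215.1] ray15 [495.5 230.2]
yellow [209, 208, 17, 16, 196] zhi103 topmid [506.6 239.1] n 136 ray92 [506.9 237.7] ray15 [520.  254.4]
green [176, 199, 30, 29, 661] zhi17 topmid [523.1 317.5] n 120 ray92 [510.4 298.7] ray15 [523.7 319.4]
blue [278, 176, 14, 15, 166] zhi95 topmid [585.8  85.3] n 117 ray92 [584.   84.4] ray15 [602.2  90.7]
blue [418, 177, 45, 90, 2525] zhi58 topmid [ 504.2 -284.6] n 1944 ray92 [ 494.8 -270.5] ray15 [ 507.1 -288. ]
blue [166, 232, 30, 30, 251] zhi24 topmid [441.  320.6] n 58 ray92 [423.8 307. ] ray15 [431.3 328.3]
blue [163, 234, 16, 15, 172] zhi102 topmid [446.  340.3] n 137 ray92 [446.7 341.1] ray15 [455.7 364.7]
green [287, 164, 24, 17, 110] zhi93 topmid [456.7 -60.1] n 46 ray92 [460. -61.] ray15 [439.7 -58.1]
green [296, 188, 29, 21, 146] zhi94 topmid [434.8 -66.9] n 143 ray92 [433.5 -67.5] ray15 [404.5 -66.7]
```

```bash
python3 -m pendant '[0,2,-25,0,80, 0,2,-25,0,80, 0,0,-20,0,80, 0,0,-10,0,80]'
```

```text
time: 22.27
tool_pos: [441.4, -57.9, 105.1]
tcp_rot: [175.5, 2.3, -8.4]
ft_force: [-0.3, -0.1, -0.2]
finger_gap: 79.8
```

```bash
python3 -m pendant '[0,-3,-10,0,80, -1,-3,-12,0,80, -1,-2,-10,0,80, 0,-1,-5,0,80]'
```

```text
time: 22.6
tool_pos: [439.0, -62.9, 65.1]
tcp_rot: [175.6, 2.4, -8.0]
ft_force: [-0.4, -0.5, 0.7]
finger_gap: 80.2
```

```bash
python3 -m pendant '[0,-1,2,0,55, 0,-1,1,0,40, 0,0,0,0,25, 0,0,0,0,25, 0,0,0,0,25]' 40
```

```text
time: 23.02
tool_pos: [440.0, -64.9, 69.6]
tcp_rot: [175.6, 2.4, -8.0]
ft_force: [0.1, -0.2, -0.7]
finger_gap: 31.8
```

```bash
python3 -m pendant '[0,0,10,0,25, 0,0,25,0,25, 0,0,35,0,25, 0,0,35,0,25, 2,10,30,0,25, 5,20,15,0,25, 7,30,0,0,25, 7,32,0,0,25, 7,32,0,0,25, 7,32,0,0,25, 7,32,0,0,25, 7,32,0,0,25]'
```

```text
time: 24.02
tool_pos: [488.5, 159.5, 242.1]
tcp_rot: [175.7, 1.5, -8.6]
ft_force: [1.3, -0.5, 0.2]
finger_gap: 32.5
```

```bash
python3 -m pendant '[7,32,0,0,25, 7,32,0,0,25, 7,32,0,0,25, 6,28,0,0,25, 4,20,0,0,25, 2,10,0,0,25, 0,0,-15,0,25, 0,0,-30,0,25]'; python3 w.py | grep -E "^t|green";  python3 - <<'E'
from bench import viewer
import cv2
s=viewer.snapshot("wrist");cv2.imwrite("pics/w5.png",s["frame"])
E
```

```text
time: 24.68
tool_pos: [525.0, 332.3, 212.8]
tcp_rot: [176.5, 0.7, -8.2]
ft_force: [1.2, -1.0, -0.6]
finger_gap: 32.1
t24.73 [522.  330.7 204.1] [176.2   1.1  -8.2] [-1.7 -0.7 -7.1] 32.1
green [304, 136, 50, 55, 508] zhi23 topmid [530.8 310. ] n 112 ray92 [547.3 307.8] ray15 [531.3 301.4]
green [288, 144, 15, 37, 109] zhi25 topmid [537.6 347.2] n 80 ray92 [549.5 346.7] ray15 [534.2 351.7]
green [286, 218, 72, 85, 3324] zhi237 topmid [528.8 332.5] n 2682 ray92 [449.8 335.5] ray15 [405.3 337.2]
```

View pics/w5.png

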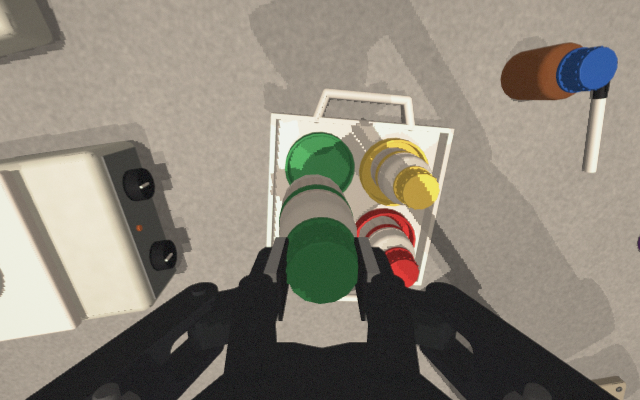

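The wrist view shows green hanging over its holder (320,165); red and yellow stand in theirs, clear of the fingers.

```bash
python3 -m pendant '[0,-5,-20,0,25, 0,-4,-25,0,25, 0,-3,-25,0,25, 0,0,-15,0,25]'
```

```text
time: 25.12
tool_pos: [523.5, 317.8, 127.5]
tcp_rot: [176.3, 0.9, -8.2]
ft_force: [-0.6, -1.0, -1.0]
finger_gap: 31.9
```

```bash
python3 -m pendant '[-1,1,-15,0,25, -1,1,-10,0,25, -1,0,-8,0,25, -1,0,-4,0,25]'
```

```text
time: 25.45
tool_pos: [519.6, 317.9, 91.4]
tcp_rot: [176.2, 1.0, -8.4]
ft_force: [-0.8, 0.0, -0.8]
finger_gap: 32.1
```

```bash
python3 -m pendant '[1,2,-5,0,25, 0,1,-4,0,25, 0,0,-3,0,25, 0,0,-2,0,25]'
```

```text
time: 25.78
tool_pos: [522.2, 322.0, 79.5]
tcp_rot: [176.3, 0.8, -8.4]
ft_force: [-0.1, -0.5, -0.6]
finger_gap: 32.1
```

```bash
python3 -m pendant '[0,-1,-3,0,25, 0,0,-2,0,25]'
```

```text
time: 25.95
tool_pos: [524.3, 321.8, 76.8]
tcp_rot: [176.4, 0.5, -8.3]
ft_force: [-0.7, -2.6, 12.4]
finger_gap: 31.9
```

```bash
python3 -m pendant '[0,0,0,0,36, 0,0,0,0,45, 0,0,0,0,60, 0,0,10,0,60, 0,0,25,0,60, 0,0,35,0,60, 0,0,35,0,60, 0,0,20,0,60]'; python3 -m pendant '[-20,-25,20,0,60, -20,-32,5,0,60, -15,-35,0,0,60, -15,-35,0,0,60, 0,-38,0,0,60, 0,-38,0,0,60, 0,-38,0,0,60, 0,-38,0,0,60, 0,-38,0,0,60, 0,-10,0,0,60]'; python3 w.py top|grep -v purple;python3 - <<'E'
from bench import viewer
import cv2
a=viewer.snapshot("top")["frame"];b=viewer.snapshot("side")["frame"]
cv2.imwrite("pics/f.png",cv2.vconcat([cv2.resize(a[120:300,100:420],(640,360)),cv2.resize(b[100:260,220:420],(300,240)).copy() if 0 else cv2.resize(b[120:255,230:470],(640,240))]))
E
```

```text
time: 26.62
tool_pos: [519.7, 319.0, 201.8]
tcp_rot: [176.0, 1.1, -8.3]
ft_force: [0.2, 0.8, 0.2]
finger_gap: 59.9
time: 27.45
tool_pos: [446.2, -15.2, 242.1]
tcp_rot: [176.4, 0.2, -7.8]
ft_force: [0.1, 0.3, -0.3]
finger_gap: 60.0
t27.50 [446.3 -15.1 242.2] [176.4   0.2  -7.8] [-0.7 -1.1  0.9] 60.0
red [199, 239, 31, 32, 328] zhi23 topmid [421.5 253. ] n 74 ray92 [407.2 232. ] ray15 [413.5 248.2]
red [197, 242, 18, 15, 201] zhi103 topmid [428.9 260.3] n 142 ray92 [428.4 258.9] ray15 [436.2 276.9]
yellow [341, 140, 16, 16, 206] zhi95 topmid [673.5 -64.3] n 142 ray92 [670.8 -64.5] ray15 [694.8 -68.1]
yellow [208, 206, 31, 31, 306] zhi24 topmid [503.8 238.3] n 73 ray92 [483.8 215.1] ray15 [495.3 230.2]
yellow [209, 208, 17, 15, 196] zhi103 topmid [506.7 239.1] n 126 ray92 [507.  237.7] ray15 [520.  254.3]
green [176, 199, 30, 29, 283] zhi22 topmid [523.3 303.4] n 58 ray92 [502.3 290.1] ray15 [515.  310.2]
green [174, 200, 15, 14, 156] zhi102 topmid [525.6 321.1] n 117 ray92 [527.3 322.7] ray15 [541.7 345. ]
blue [418, 177, 45, 90, 2534] zhi58 topmid [ 504.1 -284.5] n 1922 ray92 [ 495.1 -270.6] ray15 [ 507.3 -288.1]
blue [166, 232, 30, 30, 249] zhi23 topmid [441.  326.7] n 63 ray92 [423.6 306.8] ray15 [431.1 328.1]
blue [163, 234, 17, 15, 174] zhi102 topmid [446.2 341.1] n 130 ray92 [446.9 340.9] ray15 [455.9 364.5]
```

View pics/f.png

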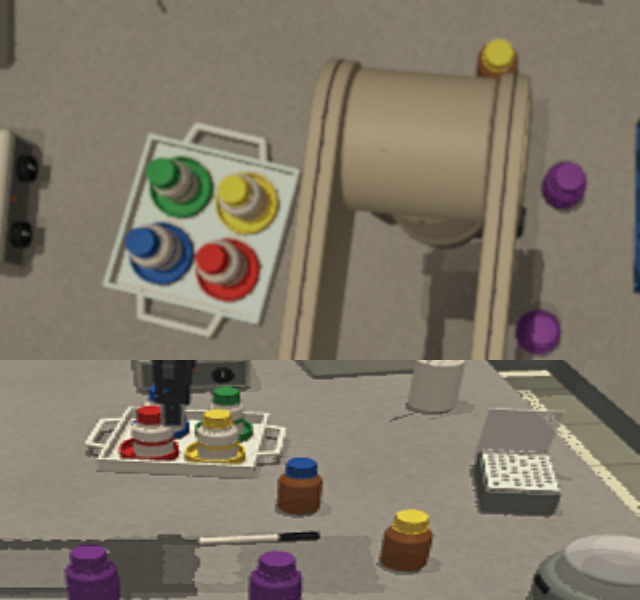

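The pictures show all four white bottles upright in the holders of their colour. Both ambers stand where they were, and the gripper is clear.

```bash
python3 -c "
from bench import job
print(job.hand_in())"
```

```text
the job is handed in; nothing more can be done
None
```

All four white bottles are standing in the caddy holders that match their caps, and I handed the job in at about 27.5 s of the 93 s allowed. I lifted each bottle by its cap, lowered it until it touched the holder floor (12–17 N), and then let go.

- **Position:** the last camera check put the bottles at these distances from their holder centres (limit 16 mm):

| Bottle | Distance from centre |
|---|---|
| Yellow | about 2.5 mm |
| Green | about 3 mm |
| Blue | about 5.5 mm |
| Red | about 6 mm |

- **Height and tilt:** the cap tops read 102–103 mm. That is 2–3 mm above the 100 mm expected, as on the bench, where the 92 mm caps read 94–95 mm. All four looked upright in the pictures; I did not measure their tilt.
- **Amber bottles:** both stood upright. The yellow-capped one measured within 1 mm of its starting place at the end. The blue-capped one was hidden from the top camera then; its last measurement, after the third bottle was placed, was within 1 mm, and the final side view shows it standing in the same area.
- **Other objects:** the purple look-alikes were left alone, and the gripper was clear of everything at hand-in.
- **Tool tilt:** the tool drifted to about 8° of tilt during the job. I turned the hand half a turn to let it work back, and it was about 4° at the end. Red was set down slightly tilted and settled upright.

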